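# Hold the water unit's cover shut for its seal test

### The arm

A 6-joint arm with a two-finger parallel gripper is mounted at the origin on the work surface. World frame = base frame: x ahead of the robot, y to its left, z up, the work surface at z = 0. Lengths are in m, angles in degrees, forces in N, time in s.
With the tool pointing down it reaches from about 0.35 to 1 m from the base axis. Payload 7.1 kg.
Tool frame: the origin (TCP) lies midway between the tips of the shut fingers; the grasp point (between the pads) lies bot.tcp_to_grasp behind it (bot.tcp_to_grasp is the distance from the TCP to the grasp point, in m); z points along the fingers, y is the line along which they close (so a half turn about z gives the same grasp; the last joint's range is limited). The gripper opens to 85 mm and grips with 20 to 120 N. Pads are 22 mm wide; open, the fingers measure 114 mm over their backs; the gripper's body (76 mm by 85 mm) begins 54 mm behind the grasp point. The pads swing forward as they close: fully open they stand 13 mm farther back than shut.
Start: joints at [-73.281, 24.242, 93.386, -0, 62.372, -1.089], TCP at [0.191, -0.595, 0.231] pointing down, gripper open.
Joint ranges: [-172.04, 172.04], [-51.8, 120.97], [4.93, 147.93], [-75.15, 255.16], [6.16, 154.13], [-145.62, 145.62]. Speed limits (degrees/s): [136.94, 136.94, 172.46, 180, 180, 180].

### API

Orientations are given as [roll, pitch, yaw] about the fixed x, y, z axes, in that order (R = Rz(yaw) Ry(pitch) Rx(roll)).
In Python, from workcell import telemetry, viewer, order, nets, bot gives the robot as it stands.
- The arm moves only by the tool jog_arm, never from a script. Its argument "motion" is a list that holds one entry, the list of rows, each a list of 6 numbers: the shift along the world's x, y, z in mm, then the turn, a rotation vector about the world's x, y, z in rad. In form: [[[dx, dy, dz, rx, ry, rz], ...]]. A call has 1 to 8 rows; each row shifts and turns the commanded pose from where the row before left it; what a row does not reach is not made up. A row lasts 1/12 s, in which the tool goes at most 41.7 mm and 7.16 degrees, less where a joint would pass 70% of its speed; a pose out of reach is approached as far as the arm can. A call with a gripper value outside its range is refused whole. "fingers" is the finger opening in mm, from 0 to 85.4, set as the call begins (left out, the last holds). The fingers move at their own pace and stop on an object; the grip force is fixed at half the most. Time passes only in rows, so rows that do not move let the fingers close. It gives the time, the measured TCP pose, the force, the opening and the grip force at its end, in the units of the state.
- telemetry.read_state(): the state, without advancing time (a new reading comes with each control period).
- viewer.get_image(name): name is "side" or "top" or "wrist"; returns (picture, depth): 384x512x3 uint8, red, green, blue; 384x512 float32, m along the optical axis (not along the pixel's ray), 0 where there is no reading.
- viewer.camera_info(name): a dict with "fovy" (degrees; the focal length in pixels is half the picture's height over the tangent of half this angle, whatever the lens; pixels are square), "cx", "cy" (the principal point, pixels), "pose" (4x4, takes a point from camera to world coordinates); the wrist camera has in their place "T_tool_cam" (4x4, takes a point from camera to tool coordinates, whose origin is the TCP and whose axes are the flange's). Camera axes: x right, y down, z forward; pixel columns grow to the right and rows downward; lengths in m; the calibration is good to about 2 mm. A picture is of the moment at which its call begins: read the wrist's pose just before it. camera_info takes no time and is no camera call.
- order.finish_job(): hands the job in; it is judged then, once.
Trained networks look in the newest picture that a camera, given by its name, has taken for a name from the list of things; names that differ only in an ending like _2 or _b are one class to them, and where a whole thing is asked for, a point or a joint stands for the part that bears it (a point fixed in the world has none). Each returns a list of dicts, best first, with "confidence" (0 to 1); they miss things now and then, are a little off and sometimes report something else, mostly with a low value. They report only what shows in the picture. A call takes as long as a camera call.
- nets.spot_in(query, camera): "extent" ([left, top, right, bottom] in pixels, round what is visible of it).
- nets.trace(query, camera): "mask" (384x512 bool, what is visible of it) and "extent" ([left, top, right, bottom] in pixels, round what is visible of it).
- nets.tip_of(query, camera): "position" ([column, row] in pixels: a listed point, or the origin of a listed thing).
The state is a dict: "t": time; "qpos": joint angles; "qvel": joint speeds; "joint_torque": joint torques, N m; "ee_pos": TCP position; "tcp_rot": TCP orientation; "wrist_force": force on the tool from outside, world axes, zero at the start; "moment": the same for the moment, N m; "grip_width": opening from 0.0 (shut) to 1.0 (fully open); "grip_force": force on a finger pad.
Only numpy, scipy, OpenCV 4.12 (cv2) and the standard library are available. Lean on these libraries where they do the work, as an engineer would, in place of code of your own. Each camera call takes 0.05 s, during which the arm holds its last target. There are 200 camera calls.

### The job

Get the coffee bar's water unit into its seal test: on the key panel press the three round keys one at a time, from the smallest to the largest, each fully down and let up again. Then turn the wing fastener on the unit's propped-up cover until its slot lines up with the two marks on the cover, with the cover still up, and after that press the cover shut against its frame; the program finishes while still holding the cover pressed shut. Leave the cups, jars and tools around where they stand.

Things in the scene. Friction and masses are not known exactly. Their poses are not given: they have to be found in the camera images.
- unit: grey water unit, a box fixed on the counter, 240 (x) by 200 (y) by 70 high; origin at the centre of its underside, x towards its rear. Its flat top round the cover is the frame. The aluminium cover, 156 long (x), 140 wide, 5 thick, is hinged at its rear edge, about the unit's y axis, 60 behind the unit's centre and 73.5 above the counter. A cup stands behind the hinge.
- cover (a joint): hinge of the unit's cover, rad: 0 = shut against the frame; a spring props it open at its stop, 0.11, front edge (the unit's -x side) 17 mm up. Near the front edge it takes about 3.5 N to start and 6.5 N to hold shut; it springs open when let go. It goes shut only with the fastener aligned: otherwise a cross pin under the cover lands on the frame's slotted bridge.
- cover_press (a point): point on the cover's upper face, on its centre line, 13 from its front edge: a bare place to press; it moves with the cover. Its z axis is normal to the cover.
- fastener (a joint): angle of the quarter-turn wing fastener in the cover, rad: 0 = the slot on its top is in line with the two dark marks on the cover (along the unit's x axis). Starts between 0.5 and 1.5, positive being counter-clockwise from above: turn it clockwise to align. It can run on past 0 to -0.6 and stays where it is left (0.05 N m of friction).
- wing_top (a point): centre of the top of the fastener's wing, a steel bar 44 long, 12 wide, 24 tall standing on the cover; this point is 27 above the cover's upper face, and 53 behind cover_press. Its x axis runs along the wing and its slot, its z axis is the turning axis, normal to the cover.
- keypad: grey key panel fixed on the counter, 110 (x) by 250 (y) by 30 high, origin at the centre of its underside; carries three round steel keys in a row along its y, 75 apart, in any order. The keys are told apart by size.
- key_small (a joint): travel of the 20 mm wide key, m: 0 = up, 0.006 = fully down (5 N); springs back
- key_small_top (a point): centre of the upper face of the smallest key, 20 across, 52 above the counter when up; its housing's rim (36 across) lies 10 lower
- key_mid (a joint): travel of the 30 mm wide key, m: 0 = up, 0.006 = fully down (5 N); springs back
- key_mid_top (a point): centre of the upper face of the middle key, 30 across, 52 above the counter when up; its housing's rim (46 across) lies 10 lower
- key_large (a joint): travel of the 42 mm wide key, m: 0 = up, 0.006 = fully down (5 N); springs back
- key_large_top (a point): centre of the upper face of the largest key, 42 across, 52 above the counter when up; its housing's rim (58 across) lies 10 lower
- jar_a: lidded glass jar, 60 across, 95 tall, between the water unit and the key panel; origin at the centre of its underside; to be left alone
- jar_b: lidded glass jar, 60 across, 95 tall, at the far side; origin at the centre of its underside; to be left alone
- jar_c: lidded glass jar, 60 across, 95 tall, at the far side; origin at the centre of its underside; to be left alone
- cup: small brown espresso cup, 58 across, 50 tall, standing on the rear deck of the water unit; origin at the centre of its underside; to be left alone
- pitcher: steel milk pitcher with a handle, 84 across, 100 tall, on the left; origin at the centre of its underside; to be left alone
- tamper: dark steel coffee tamper, 56 across, 82 tall, between the water unit and the key panel; origin at the centre of its underside; to be left alone
- spoon: spoon with a wooden handle, 150 long, lying on the right; origin at its middle; to be left alone
- mug: white mug with a handle, 80 across, 85 tall, at the far side; origin at the centre of its underside; to be left alone

How it is judged (in metres and radians):
On the way, in this order (a step that is already met when the one before it is completed fails the run):
1. the smallest key is pressed down, alone (value of joint key_small above 0.004 m and value of joint each of key_mid, key_large below 0.002 m), for 0.05 s.
2. then the middle key, alone (value of joint key_mid above 0.004 m and value of joint each of key_small, key_large below 0.002 m), for 0.05 s.
3. then the largest key, alone (value of joint key_large above 0.004 m and value of joint each of key_small, key_mid below 0.002 m), for 0.05 s.
4. then, keys up and cover still ajar, the fastener's slot is turned in line with the marks (value of joint fastener between -0.17 and 0.17 rad and value of joint each of key_small, key_mid, key_large below 0.002 m and value of joint cover above 0.06 rad), for 0.2 s.
5. then the cover is pressed shut against the frame (value of joint cover below 0.02 rad and contact force between the fingers and unit above 3 N and value of joint fastener between -0.17 and 0.17 rad and value of joint each of key_small, key_mid, key_large below 0.002 m), for 0.3 s.
At the end, for the whole second after the job is handed in: The fingers press on the unit with more than 3 N and hold the cover shut (hinge under 0.02 rad, its front edge within 3 mm of the frame), the fastener's slot within 0.17 rad (10 degrees) of the marks, all keys up (under 2 mm) (all of step 5); the arm keeps its last pose, push and grip.
It fails at once if two keys are down at once (value of joint each of key_small, key_mid above 0.003 m or value of joint each of key_small, key_large above 0.003 m or value of joint each of key_mid, key_large above 0.003 m).
It fails at once if a cup, jar or tool is moved by more than 40 mm or tipped over (distance of any of jar_a, jar_b, jar_c, cup, pitcher, tamper, spoon, mug from where it was at the start of the episode above 0.04 m or angle between any of jar_a, jar_b, jar_c, cup, pitcher, tamper, mug's own z axis and vertical above 0.6 rad).
It also fails if it takes over 58 s, if anything falls off the work surface, if the arm or the gripper's body presses on something with over 40 N, if the wrist force passes 120 N, or if a joint passes its speed limit or range.

## Working session

There is one attempt and no reset: what is moved stays moved. The work goes in short steps, Python scripts to look and compute and a tool call to move; the robot and the scene stay as the last step left them, time stands still between calls to the robot, and variables do not carry over. Pictures are saved under pics/ and viewed, at most 10 in all, crops included, and the job is handed in when it is done.

Besides the shell and the picture viewer there is one more tool, called after ">>>" by a JSON object that holds its "name" and its "arguments". jog_arm: Moves the arm, as the interface text tells. Its arguments: {"type":"object","properties":{"motion":{"type":"array","items":{"type":"array","items":{"type":"array","items":{"type":"number"}}}},"fingers":{"type":"number"}},"required":["motion"]}

```bash
mkdir -p pics
cat > h.py <<'E'
import numpy as np, cv2
from workcell import telemetry, viewer, order, nets, bot
from scipy.spatial.transform import Rotation as R
def cam(name, st=None):
    i=viewer.camera_info(name)
    if 'pose' in i: T=np.array(i['pose'])
    else:
        st=st or telemetry.read_state(); W=np.eye(4)
        W[:3,3]=st['ee_pos']; W[:3,:3]=R.from_euler('xyz',st['tcp_rot'],degrees=True).as_matrix()
        T=W@np.array(i['T_tool_cam'])
    return i,192/np.tan(np.radians(i['fovy'])/2),T
def onz(name,px,z,c=None):
    "pixel ray met with the plane at height z"
    i,f,T=c or cam(name)
    d=T[:3,:3]@np.array([(px[0]-i['cx'])/f,(px[1]-i['cy'])/f,1]); o=T[:3,3]
    return o+d*(z-o[2])/d[2]
def proj(p,c):
    i,f,T=c; q=T[:3,:3].T@(np.array(p)-T[:3,3]); return [q[0]/q[2]*f+i['cx'],q[1]/q[2]*f+i['cy']]
def save(im,n): cv2.imwrite('pics/'+n,im[:,:,::-1])
E
python3 - <<'E'
from h import *
np.set_printoptions(precision=4,suppress=True)
s=telemetry.read_state(); print(s, bot.tcp_to_grasp)
ims=[]
for n in ['top','side']:
    im,d=viewer.get_image(n); save(im,n+'0.png'); i,f,T=cam(n); print(n,i['fovy'],T[:3,3],T[:3,2])
    for q,z in [('key_small_top',.052),('key_mid_top',.052),('key_large_top',.052),('wing_top',.108),('cover_press',.088),('unit',0),('keypad',0),('jar_a',0),('tamper',0),('cup',.07)]:
        for r in nets.tip_of(q,n)[:2]: print(q,round(r['confidence'],2),np.round(r['position'],1),onz(n,r['position'],z))
E
```

```text
{'t': 0.0, 'qpos': array([-73.2815,  24.2852,  93.4316,   0.0006,  62.3741,  -1.0859]), 'qvel': array([ 0.0275, -0.1159,  0.0089,  0.0296,  0.0415,  0.0055]), 'joint_torque': array([  0.0007, -55.738 , -28.1741,   0.0001,   0.0073,  -0.    ]), 'ee_pos': array([ 0.191 , -0.5945,  0.2305]), 'tcp_rot': array([-179.9091,   -0.0022,   17.8041]), 'wrist_force': array([-0.0728,  0.3972, -0.0401]), 'moment': array([-0.0295,  0.0117, -0.0191]), 'grip_force': 0.0, 'grip_width': 0.9990888329135253} 0.0187
top 42.16466476601102 [ 0.4067 -0.0211  1.5382] [ 0.1456  0.0177 -0.9892]
key_small_top 0.52 [187.4 203.5] [0.5729 0.2062 0.052 ]
key_small_top 0.38 [207.8 140.7] [0.7657 0.1458 0.052 ]
key_mid_top 0.5 [212.3 204.4] [0.5694 0.1311 0.052 ]
key_large_top 0.67 [164.6 210.5] [0.5524 0.2746 0.052 ]
key_large_top 0.39 [188.  205.9] [0.5656 0.2043 0.052 ]
wing_top 0.64 [332.3 208.9] [ 0.5469 -0.2202  0.108 ]
wing_top 0.62 [252.9 194.1] [0.5921 0.0077 0.108 ]
cover_press 0.95 [333.4 228.7] [ 0.4912 -0.2244  0.088 ]
unit 0.95 [328.2 201.4] [ 0.5809 -0.2233  0.    ]
unit 0.46 [257.1 194.5] [ 0.6047 -0.0
[... 340 characters left out ...]
p 0.52 [266.2 244.5] [0.571  0.1905 0.052 ]
key_mid_top 0.6 [264.7 234.3] [0.578 0.142 0.052]
key_large_top 0.5 [269.6 263. ] [0.5567 0.2723 0.052 ]
wing_top 0.41 [274.6 162.8] [ 0.5495 -0.2149  0.108 ]
cover_press 0.6 [286.9 163.2] [ 0.496  -0.2411  0.088 ]
unit 0.96 [268.4 182.5] [ 0.5726 -0.2112  0.    ]
keypad 0.75 [210.6 222.9] [0.7944 0.0474 0.    ]
keypad 0.6 [265.3 259.1] [0.5722 0.2154 0.    ]
jar_a 0.91 [206.3 242.9] [0.7966 0.1512 0.    ]
jar_a 0.86 [212.1 220.8] [0.79   0.0356 0.    ]
tamper 0.73 [297.8 216.9] [ 0.4485 -0.0056  0.    ]
tamper 0.48 [259.1 214.6] [ 0.6048 -0.0097  0.    ]
cup 0.59 [212.6 239.8] [0.7621 0.1947 0.07  ]
cup 0.53 [250.  162.9] [ 0.6567 -0.257   0.07  ]
```

Run:
```python
import cv2
a=cv2.imread('pics/top0.png')[100:290,130:400]; cv2.imwrite('pics/top0c.png',cv2.resize(a,(798,562),interpolation=cv2.INTER_CUBIC))
```

```text
(no output)
```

View pics/top0c.png

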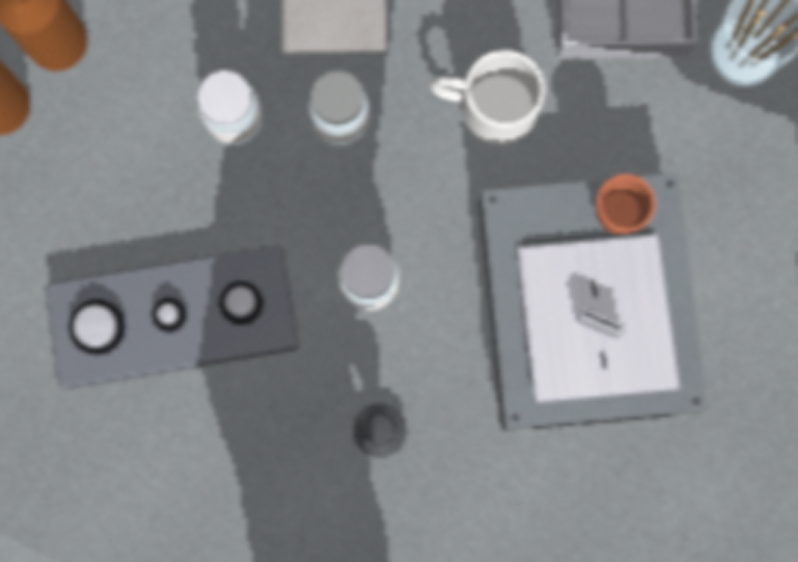

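The crop shows the keypad at left, with the large, small and mid keys at full-frame pixels (162.5,210), (187,206) and (211,202). The unit is at right, with the wing near (332,203) and the cup behind it. I'll move over the unit for a close look.

>>> {"name": "jog_arm", "arguments": {"motion": [[[15,22,8,0,0,0],[20,28,10,0,0,0],[22,32,10,0,0,0],[22,32,10,0,0,0],[22,32,10,0,0,0],[22,32,10,0,0,0],[22,32,10,0,0,0],[22,32,10,0,0,0]]], "fingers": 85}}

```text
t: 1.77
ee_pos: [0.3588, -0.3514, 0.31]
tcp_rot: [180.0, -0.0, 17.8]
wrist_force: [0.3, 0.7, 0.3]
grip_width: 0.998
grip_force: 0.0
```

>>> {"name": "jog_arm", "arguments": {"motion": [[[22,30,0,0,0,0],[22,30,0,0,0,0],[15,20,0,0,0,0],[10,20,0,0,0,0],[5,5,0,0,0,0],[0,0,0,0,0,0],[0,0,0,0,0,0]]]}}

```text
t: 2.35
ee_pos: [0.4321, -0.2483, 0.3094]
tcp_rot: [180.0, 0.0, 17.9]
wrist_force: [-0.3, 0.8, 0.7]
grip_width: 0.997
grip_force: 0.0
```

Run:
```python
from h import *
np.set_printoptions(precision=4,suppress=True)
for n,p in dict(L=(162.5,210),S=(186.8,205.9),M=(211.2,201.8)).items(): print(n,onz('top',p,.052))
print([onz('top',(130+a/2.956,100+b/2.956),.07)[:2] for a,b in [(485,190),(507,430),(700,410),(672,183)]])
s=telemetry.read_state(); print(s['t'],s['ee_pos'],s['tcp_rot'],s['wrist_force']); c=cam('wrist',s); print(c[2])
im,d=viewer.get_image('wrist'); save(im,'w1.png')
for q,z in [('wing_top',.110),('cover_press',.088),('cup',.07),('unit',0)]:
    for r in nets.tip_of(q,'wrist')[:2]: print(q,round(r['confidence'],2),np.round(r['position'],1),onz('',r['position'],z,c))
```

```text
L [0.554 0.281 0.052]
S [0.5657 0.2079 0.052 ]
M [0.5773 0.1345 0.052 ]
[array([ 0.6858, -0.1155]), array([ 0.4442, -0.1325]), array([ 0.4622, -0.3233]), array([ 0.6908, -0.3045])]
2.35 [ 0.4321 -0.2483  0.3094] [179.9766   0.0135  17.862 ] [-0.3236  0.7848  0.6929]
[[ 0.3068 -0.9088 -0.2827  0.504 ]
 [-0.9518 -0.2927 -0.0919 -0.2254]
 [ 0.0008  0.2973 -0.9548  0.4518]
 [ 0.      0.      0.      1.    ]]
wing_top 0.87 [269.7  47.6] [ 0.5507 -0.2261  0.11  ]
cover_press 0.61 [249.  105.1] [ 0.4924 -0.2231  0.088 ]
cover_press 0.59 [266.6  36. ] [ 0.563  -0.2196  0.088 ]
unit 0.61 [270.4  37.5] [ 0.5772 -0.2234  0.    ]
```

View pics/w1.png

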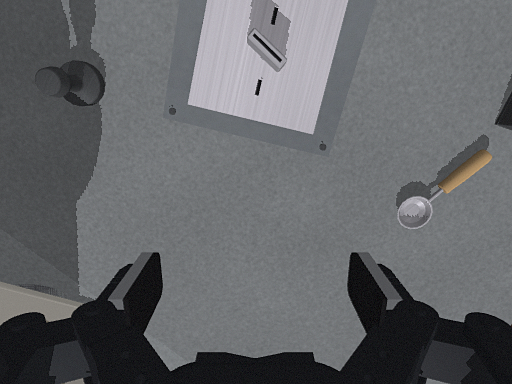

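The wing slot runs from about (254,38) to (281,64), and the cover marks are at (275,16) and (258,87). I'll measure these with depth.

```bash
python3 - <<'E'
from h import *
np.set_printoptions(precision=4,suppress=True)
c=cam('wrist'); i,f,T=c
im,d=viewer.get_image('wrist')
def P(u,v):
    z=np.median(d[int(v)-1:int(v)+2,int(u)-1:int(u)+2]); return (T@[(u-i['cx'])/f*z,(v-i['cy'])/f*z,z,1])[:3]
for n,p in dict(markr=(275,16),markf=(258,87),s1=(254,38),s2=(281,64),wc=(267,51),cfl=(190,103),cfr=(312,132),cover1=(240,100),cover2=(225,60),cover3=(215,10),f1=(173,111),f2=(323,147)).items(): print(n,P(*p))
E
python3 -c "
import cv2
a=cv2.imread('pics/w1.png')[0:150,160:360]; cv2.imwrite('pics/w1c.png',cv2.resize(a,(800,600),interpolation=cv2.INTER_CUBIC))"
```

```text
markr [ 0.5838 -0.2227  0.0824]
markf [ 0.5127 -0.2273  0.0902]
s1 [ 0.5533 -0.2099  0.1125]
s2 [ 0.5392 -0.2421  0.1133]
wc [ 0.5462 -0.2254  0.1125]
cfl [ 0.475  -0.163   0.0936]
cfr [ 0.486  -0.2983  0.0933]
cover1 [ 0.4942 -0.213   0.0911]
cover2 [ 0.5277 -0.1862  0.0878]
cover3 [ 0.5703 -0.1627  0.0825]
f1 [ 0.4588 -0.1427  0.0713]
f2 [ 0.4725 -0.3213  0.0714]
```

View pics/w1c.png

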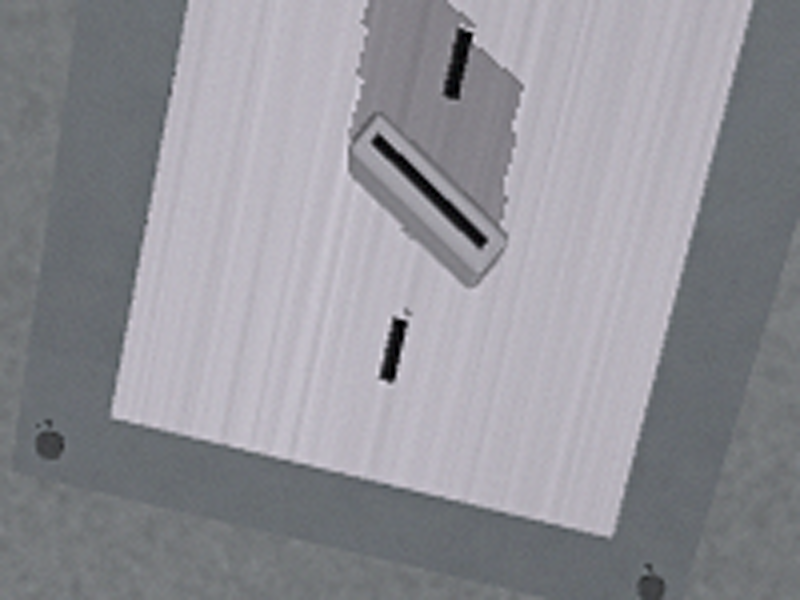

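>>> {"name": "jog_arm", "arguments": {"motion": [[[4,20,0,0,0,0],[6,32,0,0,0,0],[6,36,0,0,0,0],[6,38,0,0,0,0],[6,38,0,0,0,0],[6,38,0,0,0,0],[6,38,0,0,0,0],[6,38,0,0,0,0]]], "fingers": 0}}

```text
t: 3.32
ee_pos: [0.4781, 0.0313, 0.3095]
tcp_rot: [180.0, -0.0, 17.7]
wrist_force: [1.0, -0.3, 0.0]
grip_width: 0.005
grip_force: 0.0
```

>>> {"name": "jog_arm", "arguments": {"motion": [[[6,38,0,0,0,0],[6,38,0,0,0,0],[6,38,-5,0,0,0],[4,25,-10,0,0,0],[0,10,-10,0,0,0],[0,0,0,0,0,0],[0,0,0,0,0,0]]]}}

```text
t: 3.9
ee_pos: [0.4995, 0.1782, 0.2834]
tcp_rot: [180.0, 0.1, 17.8]
wrist_force: [0.4, 0.4, -0.0]
grip_width: 0.003
grip_force: 0.0
```

```bash
cat > keys.py <<'E'
from h import *
np.set_printoptions(precision=4,suppress=True)
s=telemetry.read_state(); print(s['t'],s['ee_pos'],s['tcp_rot'],s['wrist_force'],s['grip_width'])
c=cam('wrist',s); im,d=viewer.get_image('wrist'); save(im,'w2.png')
for q in ['key_small_top','key_mid_top','key_large_top']:
    for r in nets.tip_of(q,'wrist')[:2]:
        p=r['position']; u,v=map(int,p); i,f,T=c; z=d[v,u]
        print(q,round(r['confidence'],2),np.round(p,1),onz('',p,.052,c),(T@[(u-i['cx'])/f*z,(v-i['cy'])/f*z,z,1])[2])
E
python3 keys.py
```

```text
3.9 [0.4995 0.1782 0.2834] [179.9716   0.1409  17.8456] [ 0.4113  0.3855 -0.012 ] 0.002851154985637354
key_small_top 0.59 [245.4  91.3] [0.5718 0.2116 0.052 ] 0.05160609419089751
key_mid_top 0.84 [313.8 105.2] [0.5811 0.1343 0.052 ] 0.051680377044188486
key_mid_top 0.44 [413.4 119.2] [0.6014 0.0214 0.052 ] 0.06846162488994834
key_large_top 0.56 [182.2  84.7] [0.5571 0.2797 0.052 ] 0.052040298801835416
```

View pics/w2.png

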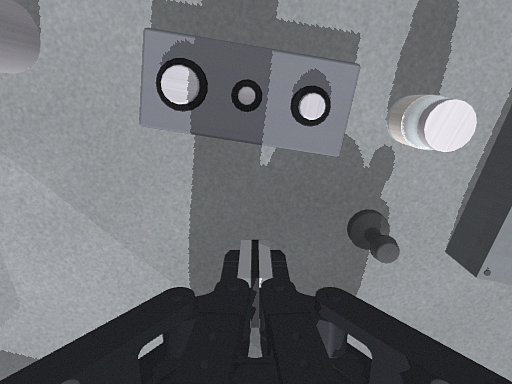

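The large, small and mid keys show at (180,84), (246,96) and (312,106), which agrees with the top camera. Small is at about (0.5665,0.2095), mid at (0.579,0.135) and large at (0.556,0.2815). First I'll press the small key.

>>> {"name": "jog_arm", "arguments": {"motion": [[[11,5,-25,0,0,0],[12,6,-35,0,0,0],[12,6,-38,0,0,0],[12,6,-38,0,0,0],[12,5,-35,0,0,0],[8,3,-30,0,0,0],[0,0,-16,0,0,0],[0,0,-5,0,0,0]]]}}

```text
t: 4.77
ee_pos: [0.566, 0.2084, 0.0594]
tcp_rot: [180.0, 0.3, 17.7]
wrist_force: [-0.3, 0.1, -0.5]
grip_width: 0.002
grip_force: 0.0
```

>>> {"name": "jog_arm", "arguments": {"motion": [[[0,0,-4,0,0,0],[0,0,-4,0,0,0],[0,0,-3,0,0,0],[0,0,-2,0,0,0],[0,0,0,0,0,0]]]}}

```text
t: 5.18
ee_pos: [0.5679, 0.21, 0.0504]
tcp_rot: [180.0, -0.1, 17.8]
wrist_force: [1.6, -1.7, 2.6]
grip_width: 0.002
grip_force: 1.1
```

>>> {"name": "jog_arm", "arguments": {"motion": [[[0,0,-2,0,0,0],[0,0,-2,0,0,0],[0,0,-1,0,0,0],[0,0,0,0,0,0],[0,0,0,0,0,0]]]}}

```text
t: 5.6
ee_pos: [0.568, 0.2101, 0.0459]
tcp_rot: [180.0, -0.1, 17.8]
wrist_force: [-1.4, -3.5, 13.3]
grip_width: 0.002
grip_force: 7.0
```

>>> {"name": "jog_arm", "arguments": {"motion": [[[0,0,0,0,0,0],[0,0,15,0,0,0],[0,0,15,0,0,0],[2,-15,0,0,0,0],[3,-25,0,0,0,0],[4,-25,0,0,0,0],[2,-10,0,0,0,0],[0,0,-12,0,0,0]]]}}

```text
t: 6.27
ee_pos: [0.5797, 0.1329, 0.0633]
tcp_rot: [180.0, -0.2, 17.6]
wrist_force: [0.5, 0.2, 1.3]
grip_width: -0.002
grip_force: 0.0
```

>>> {"name": "jog_arm", "arguments": {"motion": [[[0,0,-7,0,0,0],[0,0,-3,0,0,0],[0,0,-3,0,0,0],[0,0,-2,0,0,0],[0,0,-2,0,0,0],[0,0,-1,0,0,0],[0,0,0,0,0,0],[0,0,0,0,0,0]]]}}

```text
t: 6.93
ee_pos: [0.5773, 0.1355, 0.0458]
tcp_rot: [-180.0, 0.1, 17.9]
wrist_force: [-8.1, -2.2, 18.8]
grip_width: 0.003
grip_force: 9.7
```

Mid is down (z 0.0458, 19 N). Next is the large key.

>>> {"name": "jog_arm", "arguments": {"motion": [[[0,0,15,0,0,0],[0,0,15,0,0,0],[-3,25,0,0,0,0],[-5,35,0,0,0,0],[-5,35,0,0,0,0],[-5,30,0,0,0,0],[-3,21,0,0,0,0],[0,0,-12,0,0,0]]]}}

```text
t: 7.6
ee_pos: [0.5581, 0.2866, 0.0642]
tcp_rot: [-179.9, -0.3, 18.1]
wrist_force: [1.1, -0.1, 0.0]
grip_width: -0.001
grip_force: 0.0
```

>>> {"name": "jog_arm", "arguments": {"motion": [[[0,0,-7,0,0,0],[0,0,-3,0,0,0],[0,0,-3,0,0,0],[0,0,-2,0,0,0],[0,0,-2,0,0,0],[0,0,0,0,0,0],[0,0,0,0,0,0]]]}}

```text
t: 8.18
ee_pos: [0.5569, 0.28, 0.046]
tcp_rot: [-180.0, 0.1, 17.7]
wrist_force: [-4.7, 0.1, 9.2]
grip_width: 0.001
grip_force: 4.4
```

>>> {"name": "jog_arm", "arguments": {"motion": [[[0,0,15,0,0,0],[0,0,30,0,0,0],[0,0,38,0,0,0],[0,-5,38,0,0,0],[0,-15,36,0,0,0],[-2,-28,28,0,0,0],[-2,-36,15,0,0,0],[-2,-38,10,0,0,0]]]}}

```text
t: 8.85
ee_pos: [0.5523, 0.1577, 0.2582]
tcp_rot: [180.0, -0.3, 17.8]
wrist_force: [0.9, -1.1, -0.5]
grip_width: 0.001
grip_force: 0.0
```

>>> {"name": "jog_arm", "arguments": {"motion": [[[-2,-38,0,0,0,0.12],[-2,-38,0,0,0,0.12],[-2,-38,0,0,0,0.12],[-2,-38,0,0,0,0.12],[-2,-38,0,0,0,0.12],[-2,-38,0,0,0,0.12],[-2,-38,0,0,0,0.12],[-2,-38,0,0,0,0]]], "fingers": 60}}

```text
t: 9.52
ee_pos: [0.5351, -0.1405, 0.2555]
tcp_rot: [180.0, 0.0, 64.9]
wrist_force: [1.1, -0.3, -0.5]
grip_width: 0.701
grip_force: 0.0
```

>>> {"name": "jog_arm", "arguments": {"motion": [[[-2,-38,0,0,0,0],[-2,-38,0,0,0,0],[-2,-30,0,0,0,0],[-2,-20,0,0,0,0],[-2,-10,0,0,0,0],[0,0,0,0,0,0],[0,0,0,0,0,0]]]}}

```text
t: 10.1
ee_pos: [0.5253, -0.2739, 0.2551]
tcp_rot: [-180.0, -0.0, 64.6]
wrist_force: [-0.2, -1.0, 0.1]
grip_width: 0.706
grip_force: 0.0
```

```bash
cat > wing.py <<'E'
from h import *; import sys
np.set_printoptions(precision=4,suppress=True)
s=telemetry.read_state(); print(s['t'],s['ee_pos'],s['tcp_rot'],s['wrist_force'],s['qpos'])
c=cam('wrist',s); i,f,T=c; im,d=viewer.get_image('wrist'); save(im,sys.argv[1])
def P(u,v):
    z=np.median(d[v-1:v+2,u-1:u+2]); return (T@[(u-i['cx'])/f*z,(v-i['cy'])/f*z,z,1])[:3]
for q in ['wing_top','cover_press']:
    for r in nets.tip_of(q,'wrist')[:1]: print(q,round(r['confidence'],2),np.round(r['position'],1),P(*map(int,r['position'])))
E
python3 wing.py w3.png; python3 -c "
import cv2
a=cv2.imread('pics/w3.png'); cv2.imwrite('pics/w3c.png',cv2.resize(a,(800,600),interpolation=cv2.INTER_CUBIC))"
```

```text
10.1 [ 0.5253 -0.2739  0.2551] [-179.9693   -0.0169   64.5528] [-0.2129 -0.9995  0.0993] [-28.699   20.0217  96.4234   0.0169  63.5865  -3.2593]
wing_top 0.63 [254.  121.5] [ 0.5479 -0.2248  0.113 ]
cover_press 0.63 [202.1 144.7] [ 0.4934 -0.2242  0.0918]
```

View pics/w3c.png

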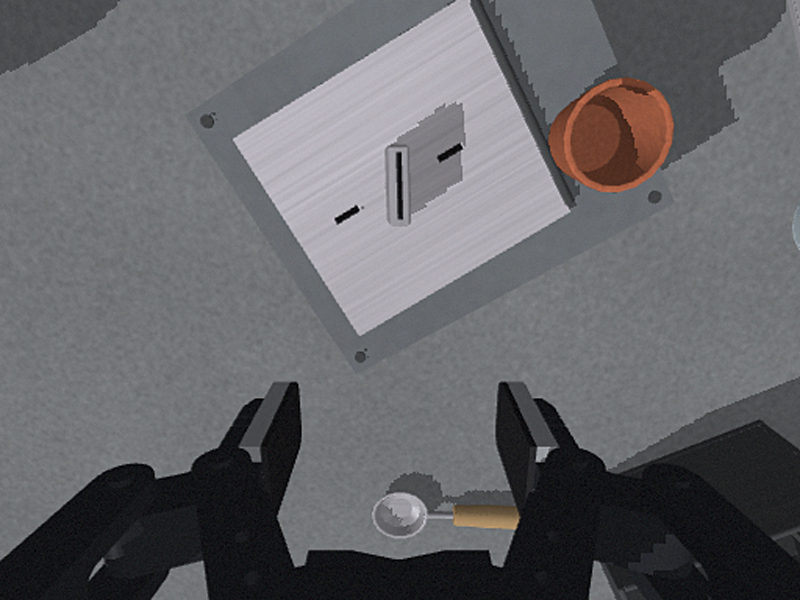

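The slot runs vertically in the picture, (399,152) to (400,219), so the fingers are already lined up across the wing. The marks are at (346,214) and (449,153).

Run:
```python
from h import *
np.set_printoptions(precision=4,suppress=True)
c=cam('wrist'); k=.64
a,b=onz('',(346*k,214*k),.0902,c),onz('',(449*k,153*k),.0823,c); print(a,b,np.degrees(np.arctan2(*(b-a)[1::-1])))
a,b=onz('',(399*k,152*k),.1125,c),onz('',(400*k,219*k),.1125,c); print((a+b)/2,np.degrees(np.arctan2(*(a-b)[1::-1])))
for y in (4,):
    n=np.array([.11*np.cos(np.radians(y)),.11*np.sin(np.radians(y)),.994]); 
    m=(R.from_euler('z',y,degrees=True)*R.from_euler('y',.11)); print(m.as_matrix()[:,2])
    cur=R.from_euler('xyz',telemetry.read_state()['tcp_rot'],degrees=True)
    tgt=m*R.from_euler('xyz',[180,0,60.5],degrees=True); print((tgt*cur.inv()).as_rotvec())
    fin=m*R.from_euler('xyz',[180,0,0],degrees=True); print((fin*tgt.inv()).as_rotvec())
    print('grasp tcp', (a+b)/2-.021*m.as_matrix()[:,2])
```

```text
[ 0.5134 -0.2252  0.0902] [ 0.5847 -0.2198  0.0823] 4.337692968946686
[ 0.5503 -0.2227  0.1125] 65.64112389736724
[0.1095 0.0077 0.994 ]
[-0.0082  0.1096 -0.0036]
[-0.1156 -0.0081 -1.0495]
grasp tcp [ 0.548  -0.2229  0.0916]
```

>>> {"name": "jog_arm", "arguments": {"motion": [[[5,9,-15,-0.004,0.055,0],[6,11,-22,-0.004,0.055,0],[6,11,-22,0,0,0],[6,10,-22,0,0,0],[6,10,-22,0,0,0],[0,0,0,0,0,0],[0,0,0,0,0,0]]], "fingers": 40}}

```text
t: 10.83
ee_pos: [0.5544, -0.2213, 0.1516]
tcp_rot: [-174.3, 3.1, 64.9]
wrist_force: [0.1, -0.4, 0.3]
grip_width: 0.473
grip_force: 0.0
```

```bash
python3 wing.py w4.png; python3 -c "
import cv2
a=cv2.imread('pics/w4.png'); cv2.imwrite('pics/w4c.png',cv2.resize(a,(800,600),interpolation=cv2.INTER_CUBIC))"
```

```text
10.8333 [ 0.5544 -0.2213  0.1516] [-174.3421    3.1258   64.9483] [ 0.0831 -0.4474  0.2654] [-21.5177  30.0667  96.1475  -3.1934  59.6711   5.4431]
wing_top 0.63 [258.5 227.1] [ 0.5513 -0.2237  0.1129]
cover_press 0.98 [189.4 247.4] [ 0.4927 -0.2275  0.0919]
```

View pics/w4c.png

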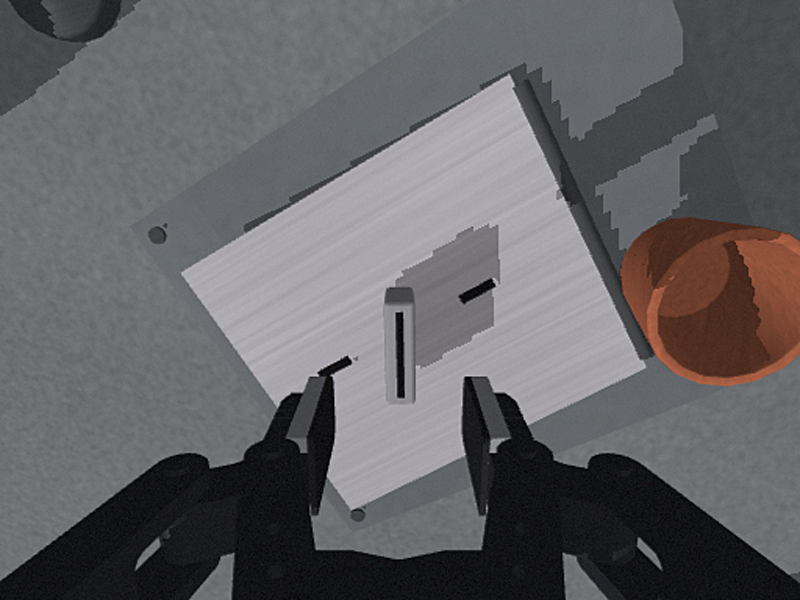

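The wing sits centred at image column 400, parallel to the pads. I'll descend and close.

>>> {"name": "jog_arm", "arguments": {"motion": [[[-1,-0.5,-12,0,0,0],[-1,-0.5,-14,0,0,0],[-1,-0.5,-14,0,0,0],[-1,-0.5,-12,0,0,0],[-1.4,-0.5,-7.5,0,0,0],[0,0,0,0,0,0],[0,0,0,0,0,0]]]}}

```text
t: 11.57
ee_pos: [0.5492, -0.2256, 0.0926]
tcp_rot: [-174.5, 3.1, 64.8]
wrist_force: [0.6, 0.1, 0.9]
grip_width: 0.468
grip_force: 0.0
```

>>> {"name": "jog_arm", "arguments": {"motion": [[[0,0,0,0,0,0],[0,0,0,0,0,0],[0,0,0,0,0,0],[0,0,0,0,0,0],[0,0,0,0,0,0]]], "fingers": 0}}

```text
t: 11.98
ee_pos: [0.5475, -0.2244, 0.0938]
tcp_rot: [-174.3, 3.1, 64.8]
wrist_force: [-7.3, 4.4, 9.4]
grip_width: 0.122
grip_force: 63.4
```

>>> {"name": "jog_arm", "arguments": {"motion": [[[-0.8,0.5,1.5,0,0,0],[0,0,0,0,0,0],[0,0,0,0,0,0]]]}}

```text
t: 12.23
ee_pos: [0.5475, -0.2244, 0.0942]
tcp_rot: [-174.4, 3.1, 64.8]
wrist_force: [-4.3, 3.0, -1.0]
grip_width: 0.125
grip_force: 62.0
```

>>> {"name": "jog_arm", "arguments": {"motion": [[[0,0,0,-0.007,0,-0.06],[0,0,0,-0.012,-0.001,-0.109],[0,0,0,-0.012,-0.001,-0.109],[0,0,0,-0.012,-0.001,-0.109],[0,0,0,-0.012,-0.001,-0.109],[0,0,0,-0.012,-0.001,-0.109],[0,0,0,-0.012,-0.001,-0.109],[0,0,0,0,0,0]]]}}

```text
t: 12.9
ee_pos: [0.5469, -0.2238, 0.0942]
tcp_rot: [-177.7, 6.1, 23.3]
wrist_force: [-7.2, 5.2, 2.1]
grip_width: 0.12
grip_force: 62.4
```

>>> {"name": "jog_arm", "arguments": {"motion": [[[-0.5,0.3,0,-0.012,-0.001,-0.109],[-0.5,0.3,0,-0.012,-0.001,-0.109],[0,0,0,-0.012,-0.001,-0.109],[0,0,0,0,0,0],[0,0,0,0,0,0],[0,0,0,0,0,0]]]}}

```text
t: 13.4
ee_pos: [0.5468, -0.2233, 0.0943]
tcp_rot: [-179.8, 6.4, 4.6]
wrist_force: [-3.9, 4.8, -0.7]
grip_width: 0.124
grip_force: 62.1
```

Run:
```python
from h import *
s=telemetry.read_state(); print(s['tcp_rot'],s['moment'])
im,d=viewer.get_image('wrist'); save(im,'w5.png'); cv2.imwrite('pics/w5c.png',cv2.resize(im[:,:,::-1],(800,600),interpolation=cv2.INTER_CUBIC))
```

```text
[-179.84583051    6.39815555    4.61509964] [ 0.70510298  0.52682591 -0.20094906]
```

View pics/w5c.png

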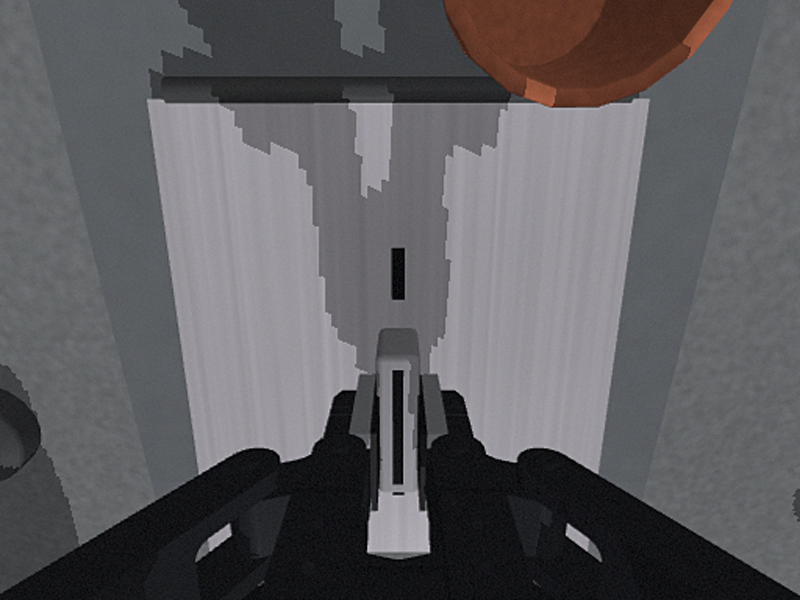

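The slot lines up with the rear mark (column 398), and the tool yaw of 4.6° matches the unit's 4.3°. I'll release and go to the press point.

>>> {"name": "jog_arm", "arguments": {"motion": [[[0,0,0,0,0,0],[0,0,0,0,0,0],[0,0,0,0,0,0],[0,0,0,0,0,0],[2,0,15,0,0,0],[2,0,20,0,0,0],[2,0,20,0,0,0]]], "fingers": 40}}

```text
t: 14.03
ee_pos: [0.5536, -0.2244, 0.1497]
tcp_rot: [-179.9, 6.3, 4.6]
wrist_force: [0.8, 0.4, -0.0]
grip_width: 0.469
grip_force: 0.0
```

>>> {"name": "jog_arm", "arguments": {"motion": [[[-10,-1,0,0.004,-0.055,0],[-20,-1,0,0.004,-0.055,0],[-20,-1,0,0,0,0],[-10,-1,0,0,0,0],[0,0,0,0,0,0],[0,0,0,0,0,0]]], "fingers": 0}}

```text
t: 14.53
ee_pos: [0.4945, -0.2289, 0.1499]
tcp_rot: [179.9, -0.1, 4.6]
wrist_force: [0.2, -0.0, 0.0]
grip_width: 0.002
grip_force: 0.0
```

```bash
python3 wing.py w6.png; python3 -c "
import cv2
a=cv2.imread('pics/w6.png'); cv2.imwrite('pics/w6c.png',cv2.resize(a,(800,600),interpolation=cv2.INTER_CUBIC))"
```

```text
14.5333 [ 0.4945 -0.2289  0.1499] [179.9488  -0.1099   4.5919] [ 0.1593 -0.0153  0.0459] [-26.0921  23.9436 106.9769   0.016   48.9589  59.3056]
wing_top 0.76 [251.1 132.5] [ 0.5505 -0.2229  0.1132]
cover_press 0.77 [252.3 214.7] [ 0.4946 -0.2276  0.0915]
```

View pics/w6c.png

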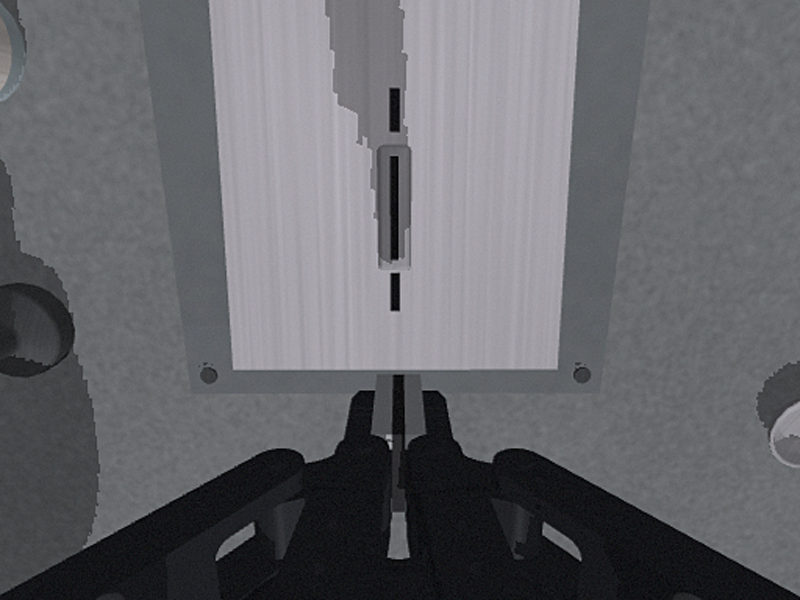

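The slot is in line with both marks (column 395), and the tip is over the press point. Next I press down.

>>> {"name": "jog_arm", "arguments": {"motion": [[[0,0,-15,0,0,0],[0,0,-20,0,0,0],[0,0,-15,0,0,0],[0,0,-6,0,0,0],[0,0,-4,0,0,0],[0,0,-4,0,0,0],[0,0,-4,0,0,0],[0,0,0,0,0,0]]]}}

```text
t: 15.35
ee_pos: [0.4938, -0.2282, 0.0814]
tcp_rot: [180.0, -0.0, 4.6]
wrist_force: [-2.1, 1.8, 5.3]
grip_width: -0.001
grip_force: 2.6
```

>>> {"name": "jog_arm", "arguments": {"motion": [[[0,0,-2,0,0,0],[0,0,-2,0,0,0],[0,0,-2,0,0,0],[0,0,-2,0,0,0],[0,0,0,0,0,0],[0,0,0,0,0,0]]]}}

```text
t: 15.85
ee_pos: [0.4937, -0.2283, 0.0758]
tcp_rot: [180.0, -0.1, 4.6]
wrist_force: [-8.3, 3.4, 25.0]
grip_width: -0.0
grip_force: 12.3
```

>>> {"name": "jog_arm", "arguments": {"motion": [[[0,0,0,0,0,0],[0,0,0,0,0,0],[0,0,0,0,0,0],[0,0,0,0,0,0],[0,0,0,0,0,0],[0,0,0,0,0,0]]]}}

```text
t: 16.35
ee_pos: [0.4937, -0.2284, 0.0758]
tcp_rot: [180.0, -0.1, 4.6]
wrist_force: [-9.2, 3.8, 24.1]
grip_width: -0.0
grip_force: 12.2
```

Run:
```python
from h import *
c=cam('wrist'); i,f,T=c; im,d=viewer.get_image('wrist')
# height of the cover's front edge either side of the fingers
for y in (-.17,-.28):
    u,v=map(int,proj((.495,y,.076),c)); z=d[v,u]; print(u,v,(T@[(u-i['cx'])/f*z,(v-i['cy'])/f*z,z,1])[:3])
s=telemetry.read_state(); print(s['ee_pos'],s['wrist_force'])
```

```text
134 244 [ 0.49582448 -0.17009818  0.07661121]
357 261 [ 0.4949575  -0.27959101  0.07579194]
[ 0.49376687 -0.2283498   0.07586353] [-10.32270055   4.69146926  24.12866069]
```

The cover is flat at 0.076 m on both sides of the fingers, so it is shut, with about 24 N on it.

```bash
python3 -c "
from workcell import order; print(order.finish_job())"
```

```text
the job is handed in; nothing more can be done
None
```

I pressed the small, mid and large keys in that order, turned the fastener until its slot lined up with the cover marks, and handed the job in at about 16 s with the cover held shut at about 24 N; the hand-in returned no verdict.

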